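# Refit the dryer's timer knob and hold it in

## Task

The tumble dryer's control fascia lies face up on the garage bench and its push-to-start timer has no knob on. Take the loose pointer knob from the bench, turn it so that the flat in its bore matches the flat of the timer's D-shaft, and push it fully home on the shaft. Then press the knob right in against the start spring and finish still holding it in with the fingers, so that the start contact stays closed for testing; leave the tin, meter, screwdriver and spray can where they are.

Things in the scene. Friction and masses are not known exactly. Their poses are not given: they have to be found in the camera images.
- knob_mid (a point): loose timer knob, grey plastic, 60 g, standing bore down on the bench: 36 mm high; round skirt 50 mm across up to 13 mm, above it a bar grip 14 mm wide along the knob's x, from 18 mm behind the axis to 22 mm in front of it. White pointer line on the longer (+x) end. Point on the knob's axis, halfway up (18 mm above its underside); z up, x towards the pointer
- knob_pointer (a point): end of the knob's pointer line: on top of the bar's longer end, 36 mm above the knob's underside and 22 mm from its axis along +x
- knob_bore (a point): closed end of the knob's D-shaped bore, on its axis 13 mm above its underside (5 mm below knob_mid, same axes). The bore opens downward, 1 mm above the rim, its mouth flared by 1.5 mm (0.4 mm at the flat): 13 mm across its round; its flat wall is on the pointer (+x) side, 2.5 mm from the axis, square to x. Plain slip fit on the shaft, no click
- shaft_tip (a point): top end of the bare timer shaft: steel, standing 20 mm straight up out of the fascia's face, 12 mm in diameter, with a flat along its length 2 mm from the axis and its end bevelled by up to 1 mm on the round side. x points square out of the flat, z up. The knob goes on with its x (pointer) the same way as this x, freely within about 6 degrees; farther off it catches. The shaft does not turn; the point sinks with it when pressed
- timer_shaft (a joint): how far the timer shaft is pressed in, m: 0 standing out, 0.005 fully in (hard stop). A spring pushes it out: about 3 N at the start of travel, 7 N fully in. With the knob fully home on the shaft, knob_bore meets shaft_tip; with the shaft fully in as well, the knob's underside is 2 mm above the fascia's face
- fascia: dryer control fascia: white box 540 mm long (its y), 105 mm wide (its x), 62 mm high, lying fixed on the bench; origin at the centre of its underside. Two controls stand on its top face, 110 mm either side of its centre along y: the bare timer shaft and the selector with its knob on (38 mm high above the face); either may be on the left
- selector: the other control, with its knob fitted (same shape as the loose one; fixed, not to be used); origin on its axis, 2 mm above the fascia's face
- tin_mid (a point): round open aluminium tin with screws, 58 mm across, 24 mm high, 90 g; point at its centre. Not to be disturbed
- meter_mid (a point): multimeter in an orange case lying on the bench, 170 x 84 mm, 48 mm high; point on its middle axis, 18 mm above the bench. Not to be disturbed
- screwdriver_grip (a point): screwdriver, 200 mm long, lying flat; point in its handle, 60 mm from the handle's end, x towards its tip. Not to be disturbed
- can_mid (a point): upright white spray can, 54 mm across, 160 mm high; point at its centre. Not to be disturbed
Not all that is in view belongs to the job. What is shaped like the part that bears knob_mid but orange, purple or red is not meant.

How it is judged (in metres and radians):
At the end, for the whole second after the job is handed in: the knob is fully home on the timer's shaft (axes within 2.5 mm, bore's end within 3 mm of the tip, upright within 7 degrees, pointer on the side of the shaft's flat within 20 degrees) and the fingers still hold it so that the shaft stays pushed in by over 4 of its 5 mm (horizontal distance between knob_mid and shaft_tip below 0.0025 m and distance between knob_bore and shaft_tip below 0.003 m and x of knob_pointer in the frame of shaft_tip above 0.018 m and angle between the x axis of knob_mid and the x axis of shaft_tip, either way round below 0.35 rad and angle between knob_mid's own z axis and vertical below 0.12 rad and value of joint timer_shaft above 0.004 m and contact force between the fingers and knob above 1 N); the arm keeps its last pose, push and grip.
It fails at once if the tin, meter, screwdriver or spray can is moved by more than 30 mm (distance of any of tin_mid, meter_mid, screwdriver_grip, can_mid from where it was at the start of the episode above 0.03 m).
It also fails if it takes over 40 s, if anything falls off the work surface, if the arm or the gripper's body presses on something with over 40 N, if the wrist force passes 120 N, or if a joint passes its speed limit or range.

## Robot

A 6-joint arm with a two-finger parallel gripper is mounted at the origin on the work surface. World frame = base frame: x ahead of the robot, y to its left, z up, the work surface at z = 0. Lengths are in m, angles in degrees, forces in N, time in s.
With the tool pointing down it reaches from about 0.325 to 0.775 m from the base axis. Payload 5.5 kg.
Tool frame: the origin (TCP) lies at the centre of the arm's flange, where the gripper is bolted on; the fingertips stand 182 mm ahead of it and the grasp point (between the pads) lies 163 mm ahead of it; z points along the fingers, y is the direction in which the jaws open and shut (so a half turn about z gives the same grasp; the last joint's range is limited). The gripper opens to 88 mm and grips with 3 to 60 N. Pads are 20 mm wide; open, the fingers measure 115 mm over their backs; the gripper's body (75 mm by 178 mm) begins 61 mm behind the grasp point.
Start: joints at [60.063, 5.22, 70.514, -0, 104.267, -3.249], TCP at [0.269, 0.536, 0.405] pointing down, gripper open.
Joint ranges: [-164.24, 164.24], [-49.07, 125.15], [9.68, 141.18], [-86.29, 266.29], [3.28, 154.24], [-151.56, 151.56]. Speed limits (degrees/s): [147.25, 147.25, 172.46, 180, 180, 180].

## Interface

Orientations are given as [roll, pitch, yaw] about the fixed x, y, z axes, in that order (R = Rz(yaw) Ry(pitch) Rx(roll)).
In Python, from station import r gives the robot as it stands. The module is installed in compiled form; this text tells all that it offers. Calls block until the motion is done:
- r.reach(position, orientation): joint-space move of the TCP to a pose.
- r.servo_line(position, rotation=None, speed=0.15): straight line of the TCP; rotation=None keeps the orientation; speed is the mean speed in m/s.
- r.move_joints(angles): joint-space move.
- r.let_go() and r.grab(squeeze=None): open the fingers fully, or close them until they stop; squeeze is the grip in N (None keeps the last).
- r.wait(seconds).
- r.inverse_kinematics(position, orientation): joint angles nearest the present ones, or None.
- r.sense(): the state.
- r.snapshot(name): name is "side" or "top"; returns a dict with "frame" (384x512x3 uint8, red, green, blue), "fx", "fy", "cx", "cy" (pixels), "R" (3x3) and "t" (3): a world point X has camera coordinates R X + t. Camera axes: x right, y down, z forward; pixel columns grow to the right and rows downward; lengths in m; the calibration is good to about 2 mm. A picture is of the moment at which its call begins. There is no depth.
A pose or a line that the arm cannot do raises r.IKError and nothing moves.
- r.hand_in(): hands the job in, once; it reports no verdict.
The state is a dict: "clock": time; "joints": joint angles; "joint_vel": joint speeds; "joint_torque": joint torques, N m; "tcp_pos": TCP position; "orientation": TCP orientation; "contact_force": force on the tool from outside, world axes, zero at the start; "torque": the same for the moment, N m; "opening": finger opening in m.
Only numpy, scipy, OpenCV 4.12 (cv2) and the standard library are available. Lean on these libraries where they do the work, as an engineer would, in place of code of your own. Each camera call takes 0.05 s, during which the arm holds its last target. There are 200 camera calls.

## Working session

There is one attempt and no reset: what is moved stays moved. The work goes in short steps, each a Python script; the robot and the scene stay as the last script left them, time stands still between calls to the robot, and variables do not carry over. Pictures are saved under pics/ and viewed, about 8 in all and at most 12, crops included, and the job is handed in when it is done.

```bash
mkdir -p pics
python3 - <<'E'
from station import r
import cv2,pickle
for n in("top","side"):
    s=r.snapshot(n); pickle.dump(s,open(n+".pkl","wb"))
    print(n,s["fx"],s["fy"],s["cx"],s["cy"],s["R"],s["t"])
    cv2.imwrite(f"pics/{n}0.png",cv2.resize(s["frame"][:,:,::-1],(800,600),interpolation=cv2.INTER_CUBIC))
print(r.sense())
E
```

```text
top 471.12566456085 471.12566456085 252.7710715321622 188.97363068190356 [[ 0.01046192 -0.99992468 -0.00641772]
 [-0.98972941 -0.00943975 -0.14264146]
 [ 0.14257013  0.00784411 -0.98975362]] [-0.03854527  0.64490098  1.22682052]
side 426.0164264629786 426.0164264629786 246.1836940267579 189.0974792171988 [[ 0.97268353 -0.23130659  0.01959602]
 [-0.09806345 -0.48594905 -0.86846824]
 [ 0.21040509  0.8428231  -0.49535736]] [-0.6288996   0.11789683  0.98438478]
{'clock': 0.1, 'joints': array([ 6.00657798e+01,  5.25899772e+00,  7.05754644e+01, -2.55199242e-03,
        1.04267031e+02, -3.24864630e+00]), 'joint_vel': array([ 0.02326939, -0.17181873, -0.08561709,  0.00256149, -0.0564788 ,
       -0.00437891]), 'joint_torque': array([ 2.93254416e-03, -4.47861564e+01, -4.07569814e+01,  6.99127419e-02,
        2.84897187e-02, -5.43452370e-05]), 'tcp_pos': array([0.26948938, 0.5361304 , 0.40361277]), 'orientation': array([-1.79898530e+02, -3.28110524e-03,  1.53313797e+02]), 'contact_force': array([-0.04036732, -0.35955694,  0.32689729]), 'torque': array([ 0.00580972, -0.01715571,  0.01905485]), 'opening': 0.0879370019463259}
```

View pics/top0.png

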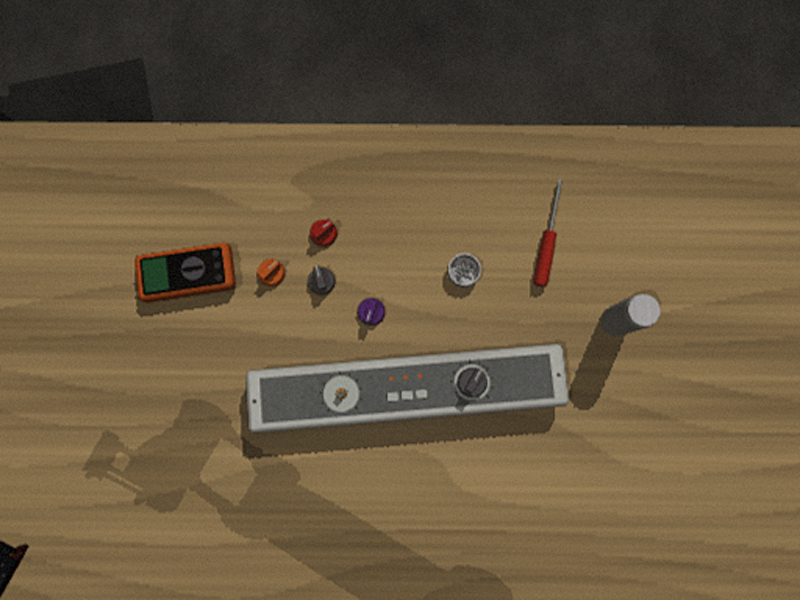

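View pics/side0.png

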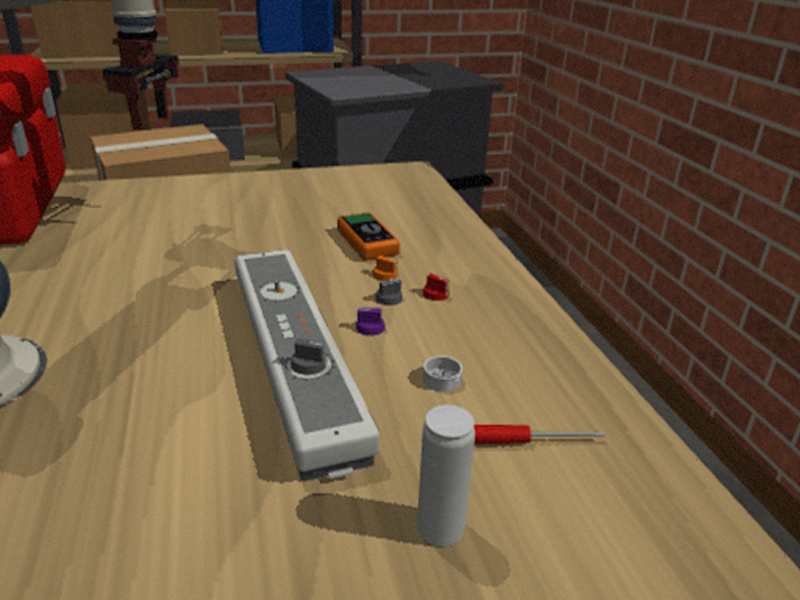

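Top view: the grey knob is at about (321,280), the bare shaft at (341,393) and the selector at (471,383). The orange, red and purple decoys stand around the knob. Next I'll zoom in on the knob and shaft in both cameras.

```bash
cat > h.py <<'E'
import numpy as np,cv2,pickle
def ray(s,u,v,z):
    R=s["R"];t=s["t"];c=-R.T@t
    d=R.T@np.array([(u-s["cx"])/s["fx"],(v-s["cy"])/s["fy"],1]); return c+d*(z-c[2])/d[2]
def proj(s,X):
    p=s["R"]@np.asarray(X)+s["t"]; return np.array([s["fx"]*p[0]/p[2]+s["cx"],s["fy"]*p[1]/p[2]+s["cy"]])
def crop(s,u,v,w,k):
    u=int(u)-w//2;v=int(v)-w//2
    return u,v,cv2.resize(s["frame"][v:v+w,u:u+w,::-1],None,fx=k,fy=k,interpolation=cv2.INTER_CUBIC)
def tri(s1,p1,s2,p2):
    P=lambda s:np.array([[s["fx"],0,s["cx"]],[0,s["fy"],s["cy"]],[0,0,1]])@np.c_[s["R"],s["t"]]
    X=cv2.triangulatePoints(P(s1),P(s2),np.array(p1,float),np.array(p2,float)).ravel();return X[:3]/X[3]
E
python3 - <<'E'
from h import *
T,S=[pickle.load(open(n+".pkl","rb")) for n in("top","side")]
c=[]
for s,u,v in((T,321,280),(T,341,393),(S,390,290),(S,278,287)):
    a,b,i=crop(s,u/1.5625,v/1.5625,30,10);print(a,b);c.append(i)
cv2.imwrite("pics/z1.png",np.vstack([np.hstack(c[:2]),np.hstack(c[2:])]))
print(ray(T,321/1.5625,280/1.5625,.02),ray(T,341/1.5625,393/1.5625,.08),ray(T,471/1.5625,383/1.5625,.09))
E
```

```text
190 164
203 236
234 170
162 168
[0.67509636 0.09940686 0.02      ] [0.47642815 0.05505606 0.08      ] [ 0.49479365 -0.15864988  0.09      ]
```

View pics/z1.png

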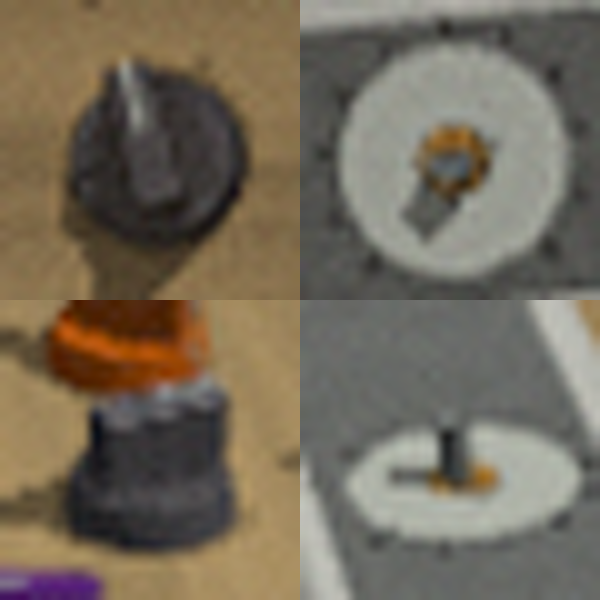

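```bash
cat >> h.py <<'E'
from scipy.optimize import minimize
def avg(r,n,k=8):
    L=[r.snapshot(n) for _ in range(k)]; s=L[0]; s["noise"]=np.std([l["frame"].astype(float) for l in L],0).mean()
    s["img"]=np.mean([l["frame"] for l in L],0); s["frame"]=np.clip(s["img"]+.5,0,255).astype(np.uint8); return s
SS=8
def cover(s,polys,nl,u0,v0,w,sig):
    lab=np.zeros((w*SS,w*SS),np.uint8)
    for P,l in polys:
        q=np.array([proj(s,p) for p in P]); q=(q-[u0,v0]+.5)*SS-.5
        cv2.fillPoly(lab,[cv2.convexHull(np.round(q*16).astype(np.int32))],int(l),shift=4)
    return np.stack([cv2.resize(cv2.GaussianBlur((lab==i).astype(np.float32),(0,0),sig*SS),(w,w),interpolation=cv2.INTER_AREA) for i in range(nl)],-1)
def resid(s,polys,nl,u0,v0,w,mask,sig=.5):
    A=cover(s,polys,nl,u0,v0,w,sig)[mask]; B=s["img"][v0:v0+w,u0:u0+w][mask]
    X,*_=np.linalg.lstsq(A,B,rcond=None); return ((A@X-B)**2).mean()
th=np.linspace(0,2*np.pi,48,endpoint=False)
def tf(P,x,y,z,a):
    P=np.asarray(P,float);c,s_=np.cos(a),np.sin(a)
    return np.c_[x+c*P[:,0]-s_*P[:,1],y+s_*P[:,0]+c*P[:,1],z+P[:,2]]
def circ(rr,z): return np.c_[rr*np.cos(th),rr*np.sin(th),0*th+z]
def knob(x,y,a,z=0.):
    bx=lambda z,xs=(-.018,.022),w=.007:[(i,j,z) for i in xs for j in(-w,w)]
    t=lambda P:tf(P,x,y,z,a)
    return [(t(np.r_[circ(.025,0),circ(.025,.013)]),1),(t(circ(.025,.013)),2),(t(bx(.013)+bx(.036)),3),(t(bx(.036)),4),(t(bx(.036,(.0,.022),.0012)),5)],6
def shaft(x,y,a,rb=.0085,z=.062,zb=.0625,h=.020):
    D=lambda z:np.c_[np.minimum(.006*np.cos(th),.002),.006*np.sin(th),0*th+z]
    t=lambda P:tf(P,x,y,z,a)
    return [(t(circ(rb,zb-z)),1),(t(np.r_[D(0),D(h)]),2),(t(D(h)),3)],4
def fit(s,model,x0,uv,w,yaws,mask=None):
    u0,v0=int(uv[0])-w//2,int(uv[1])-w//2
    m=np.ones((w,w),bool) if mask is None else mask(u0,v0,w)
    f=lambda p:resid(s,*model(p[0],p[1],p[2]*20,*p[3:]),u0,v0,w,m)
    out=[]
    for a in yaws:
        p0=np.array([x0[0],x0[1],a/20,*x0[2:]])
        S=np.vstack([p0]+[p0+np.eye(len(p0))[i]*(.003 if i<2 else .01 if i==2 else .001) for i in range(len(p0))])
        q=minimize(f,p0,method="Nelder-Mead",options=dict(initial_simplex=S,xatol=2e-5,fatol=1e-3,maxiter=200))
        out.append((round(q.fun,2),np.round(q.x[:2],4),round(np.degrees(q.x[2]*20)%360,1),np.round(q.x[3:],4)))
    return sorted(out,key=lambda o:o[0])
E
cat > f1.py <<'E'
from h import *
import os
if not os.path.exists("avg.pkl"):
    from station import r
    pickle.dump([avg(r,"top"),avg(r,"side")],open("avg.pkl","wb"))
T,S=pickle.load(open("avg.pkl","rb"));print(T["noise"],S["noise"])
def mk(u0,v0,w):  # near-disc mask for shaft top
    v,u=np.mgrid[v0:v0+w,u0:u0+w];return True|(u>0)
Y=np.radians(np.arange(0,360,45))
for n,s in(("top",T),("side",S)):
    k=proj(s,[.675,.0994,.015]); print(n,"knob",*fit(s,knob,(.675,.0994),k,28,np.radians([0,20,40]) ),sep="\n ")
    # shaft: mask out shadow: exclude lower-left (top) / left (side)
    def m(u0,v0,w,s=s):
        M=np.ones((w,w),bool)
        for i in range(w):
            for j in range(w):
                X=ray(s,u0+j,v0+i,.062)[:2]-[.478,.055]
                e=X@np.array([-.66,.55])/np.hypot(.66,.55); M[i,j]=not(e>.009 and abs(X@np.array([.55,.66])/.86)<.011) and (np.hypot(*X)<.02 or s is S and np.hypot(*(ray(s,u0+j,v0+i,.082)[:2]-[.478,.055]))<.015)
        return M
    k=proj(s,[.477,.055,.068]); print(n,"shaft",*fit(s,shaft,(.477,.055),k,20,Y,m)[:5],sep="\n ")
E
python3 f1.py
```

```text
2.694587264009588 2.3340932749494834
top
 knob
 (np.float64(159.89), array([0.675, 0.102]), np.float64(13.6), array([], dtype=float64))
 (np.float64(160.79), array([0.6752, 0.102 ]), np.float64(12.9), array([], dtype=float64))
 (np.float64(161.63), array([0.6748, 0.1015]), np.float64(14.9), array([], dtype=float64))
top
 shaft
 (np.float64(71.13), array([0.4763, 0.0565]), np.float64(7.4), array([], dtype=float64))
 (np.float64(78.86), array([0.4764, 0.0565]), np.float64(43.7), array([], dtype=float64))
 (np.float64(83.22), array([0.4762, 0.0566]), np.float64(225.9), array([], dtype=float64))
 (np.float64(89.35), array([0.4765, 0.0569]), np.float64(216.6), array([], dtype=float64))
 (np.float64(91.54), array([0.4763, 0.0563]), np.float64(328.7), array([], dtype=float64))
side
 knob
 (np.float64(834.44), array([0.6757, 0.0984]), np.float64(346.8), array([], dtype=float64))
 (np.float64(842.92), array([0.6752, 0.0974]), np.float64(22.5), array([], dtype=float64))
 (np.float64(843.47), array([0.6758, 0.0978]), np.float64(24.3), array([], dtype=float64))
side
 shaft
 (np.float64(772.07), array([0.4733, 0.059 ]), np.float64(276.2), array([], dtype=float64))
 (np.float64(772.47), array([0.4761, 0.0561]), np.float64(352.7), array([], dtype=float64))
 (np.float64(773.15), array([0.4747, 0.0565]), np.float64(332.0), array([], dtype=float64))
 (np.float64(775.8), array([0.4736, 0.0593]), np.float64(234.4), array([], dtype=float64))
 (np.float64(778.34), array([0.4758, 0.0563]), np.float64(359.1), array([], dtype=float64))
```

```bash
cat > f2.py <<'E'
from h import *
T,S=pickle.load(open("avg.pkl","rb"))
L=np.array([-.66,.55])/np.hypot(.66,.55)  # shadow dir guess from crop
def mk(s,c):
    def m(u0,v0,w):
        M=np.zeros((w,w),bool)
        for i in range(w):
            for j in range(w):
                X=ray(s,u0+j,v0+i,.062)[:2]-c; e=X@L; f=abs(X@[L[1],-L[0]])
                q=proj(s,[*c,.072])-[u0+j,v0+i]
                near=np.hypot(*X)<.017 if s is T else (abs(q[0])<6.5 and -6<q[1]<9 and np.hypot(*X)<.06)
                M[i,j]=near and not(e>.008 and f<.012)
        return M
    return m
def side_model(x,y,a,rb=.0085):
    P,n=shaft(x,y,a,rb); return [(tf(circ(.0285,0),x,y,.062,0),4)]+P,5
c=np.array([.4763,.0565])
for n,s,mod in(("top",T,shaft),("side",S,side_model)):
    uv=proj(s,[*c,.068]);w=20;u0,v0=int(uv[0])-10,int(uv[1])-10;M=mk(s,c)(u0,v0,w);print(n,M.sum())
    for a in np.radians(list(range(-40,60,10))+[90,180,270]):
        f=lambda p:resid(s,*mod(p[0],p[1],a,p[2]),u0,v0,w,M)
        p0=np.array([*c,.0085]);q=minimize(f,p0,method="Nelder-Mead",options=dict(initial_simplex=np.vstack([p0]+list(p0+np.eye(3)*.0015)),maxiter=80))
        print(round(np.degrees(a)),round(q.fun,1),np.round(q.x,4))
E
python3 f2.py
python3 - <<'E'
from h import *
T,S=pickle.load(open("avg.pkl","rb"))
c=[crop(T,*proj(T,[.4763,.0565,.07]),14,28)[2],crop(S,*proj(S,[.4763,.0565,.07]),14,28)[2]]
cv2.imwrite("pics/z2.png",np.hstack(c))
for s in(T,S):print(proj(s,[.4763,.0565,.07]))
E
```

```text
top 106
-40 123.2 [0.4761 0.057  0.0096]
-30 114.4 [0.476  0.057  0.0097]
-20 106.1 [0.476  0.057  0.0096]
-10 99.9 [0.4761 0.057  0.0096]
0 99.6 [0.476  0.057  0.0095]
10 101.4 [0.476  0.057  0.0095]
20 102.8 [0.476  0.057  0.0094]
30 108.4 [0.4761 0.0569 0.0096]
40 111.4 [0.4758 0.057  0.0096]
50 118.3 [0.476  0.0569 0.0096]
90 137.6 [0.4758 0.057  0.0097]
180 145.7 [0.4759 0.057  0.0094]
270 134.0 [0.4759 0.0571 0.0095]
side 143
-40 135.3 [0.475  0.0551 0.01  ]
-30 110.7 [0.4753 0.0552 0.0104]
-20 88.8 [0.4757 0.0549 0.01  ]
-10 69.6 [0.476  0.055  0.0101]
0 68.7 [0.4759 0.055  0.0099]
10 79.3 [0.4757 0.0553 0.0101]
20 96.6 [0.4753 0.0557 0.0107]
30 116.9 [0.4749 0.0556 0.0108]
40 129.3 [0.4745 0.056  0.0111]
50 146.0 [0.4744 0.056  0.0107]
90 163.8 [0.4738 0.0559 0.0125]
180 148.6 [0.4728 0.0563 0.0126]
270 181.0 [0.4744 0.0554 0.0105]
[217.98786426 251.60706667]
[177.36108878 182.47569719]
```

View pics/z2.png

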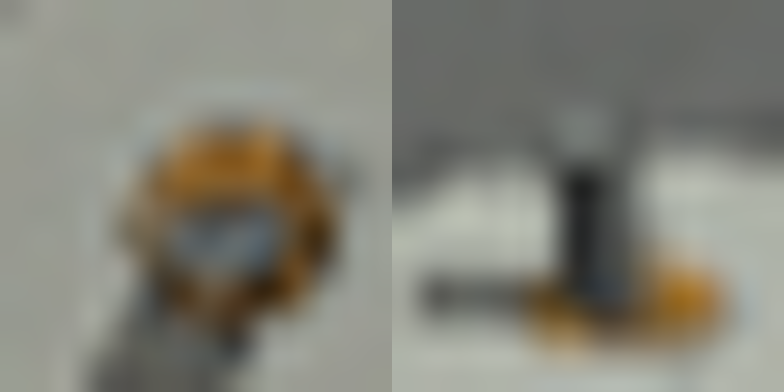

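The flat faces about world +x in both views, with yaw near 0 (top −5 to +10°, side about −4°). The knob is at (0.675, 0.102) with yaw about 14°. I'll grasp it now.

Run:
```python
from station import r
from h import *
r.reach([.675,.102,.30],[180,0,14]); 
r.servo_line([.675,.102,.197],speed=.08); s=r.sense();print(s["clock"],s["tcp_pos"],s["orientation"],s["contact_force"])
r.grab(25); s=r.sense();print(s["clock"],s["opening"],s["contact_force"],s["tcp_pos"])
r.servo_line([.675,.102,.29],speed=.15); s=r.sense();print(s["clock"],s["opening"],s["contact_force"],s["joints"][5])
r.reach([.4762,.0562,.30],[180,0,0]);s=r.sense();print(s["clock"],s["opening"],s["contact_force"],s["tcp_pos"])
S=avg(r,"side",4);T=avg(r,"top",1);pickle.dump([T,S],open("held.pkl","wb"))
g=s["tcp_pos"]; 
a=crop(S,*proj(S,[.476,.056,.10]),90,6)[2]
cv2.imwrite("pics/held.png",a)
```

```text
4.4917 [0.67521666 0.10205106 0.19792562] [ 1.79989917e+02 -8.07802290e-02  1.40028931e+01] [ 0.13422379 -0.34280146  0.00481616]
5.6167 0.013986695932963642 [ 0.20048919 -1.06199025 -0.84612759] [0.67499972 0.1019749  0.19695557]
6.3833 0.013712652216586635 [-0.33107869  0.31201477 -1.23996649] 81.73678483680531
7.2167 0.013832503570427352 [ 0.03573131 -0.68257825 -0.76053793] [0.476607   0.05625455 0.29965288]
```

View pics/held.png

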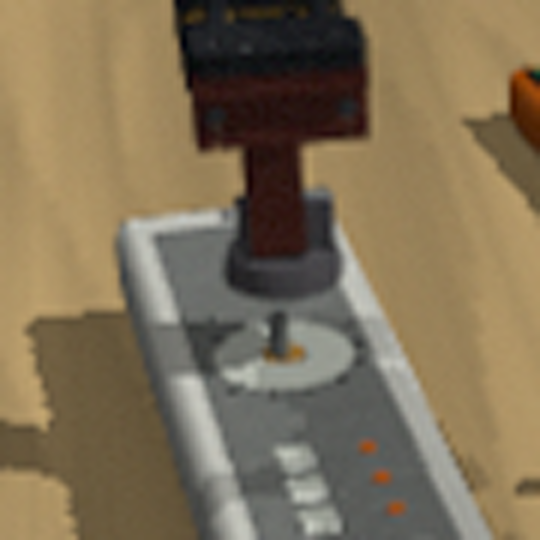

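Run:
```python
from h import *
T,S=pickle.load(open("held.pkl","rb"))
p=proj(S,[.476,.056,.10]);u0,v0=int(p[0])-45,int(p[1])-45
c=lambda X:np.round((proj(S,X)-[u0,v0]+.5)*6,1)
x,y=.4764,.0562
for dx in(0,.004):
    zb=.30-.197
    P=np.array([c([x+dx+.025*np.cos(t),y+.025*np.sin(t),zb+h]) for t in th for h in(0,.013)])
    print("skirt",dx,P.min(0),P.max(0))
print("finger tip edges, z .118, y -.007/-.02",[c([x+e,y+d,.118]) for d in(-.007,-.0205) for e in(-.01,.01)])
print("bar top +x end", c([x+.022,y,zb+.036]),c([x-.018,y,zb+.036]))
print("shaft tip",c([x,y,.082]))
# fit knob skirt in side view
def mod(x,y,zb,_=0):
    t=lambda P:tf(P,x,y,zb,0)
    return [(t(np.r_[circ(.025,0),circ(.025,.013)]),1)],2
uv=proj(S,[x,y,zb+.003]);w=26;a,b=int(uv[0])-13,int(uv[1])-13
vv,uu=np.mgrid[b:b+w,a:a+w];M=(vv>uv[1]-3)&(vv<uv[1]+5)
cv=lambda q:resid(S,*mod(*q),a,b,w,M)
for y0 in(.0562,):
    q=minimize(lambda q:cv([q[0],y0,q[1]]),[x,zb],method="Nelder-Mead",options=dict(initial_simplex=[[x,zb],[x+.006,zb],[x,zb+.004]]));print(q.x,q.fun)
```

```text
skirt 0 [214.6 214.1] [336.4 295.4]
skirt 0.004 [224.3 213.3] [345.8 294.6]
finger tip edges, z .118, y -.007/-.02 [array([252. , 245.5]), array([300.2, 241.3]), array([254.8, 260. ]), array([303.5, 255.7])]
bar top +x end [324.5 186.5] [227.7 194.4]
shaft tip [279.8 311.5]
[0.4776433  0.09963493] 303.19868834868174
```

Run:
```python
from h import *
T,S=pickle.load(open("held.pkl","rb"))
p=proj(S,[.476,.056,.10]);u0,v0=int(p[0])-45,int(p[1])-45
I=S["img"][v0:v0+90,u0:u0+90]
np.set_printoptions(linewidth=220)
for v in(34,36,38,41,43,44,45,46,47,48,49): print(v,I[v,32:62].mean(-1).astype(int))
print("R-B");
for v in(28,34,38): print(v,(I[v,32:62,0]-I[v,32:62,2]).astype(int))
```

```text
34 [117 124 130 135 128 122 120  72  33  33  27  31  30  27  29  30  28  25  35  49  52  46  46  88 132 131 129 126 126 123]
36 [192 191 190 189 168 121 128  95  30  34  29  24  29  26  28  26  29  28  35  46  49  48  49  90 135 127 129 130 129 125]
38 [118 113 105 103 106 106 104  75  30  34  32  32  31  30  33  30  27  29  37  45  50  49  44 106 166 139 129 130 128 125]
41 [110 108 105 107 110 100  57  47  37  34  31  28  34  27  29  25  29  30  32  49  59  57  51  59 125 182 161 128 129 128]
43 [107 111 107 111 105  79  37  48  49  46  53  51  53  54  54  56  54  56  63  74  71  73  69  69  91 154 186 161 128 129]
44 [108 109 109 111 107  71  36  39  45  56  68  65  70  70  72  70  72  70  69  71  70  69  71  67  92 157 196 178 137 128]
45 [109 111 111 111 103  66  34  35  38  37  41  48  54  60  61  63  62  65  64  68  71  71  69  65  95 162 193 185 159 128]
46 [110 112 111 110 104  77  31  36  37  35  39  46  49  53  54  59  61  61  63  67  67  69  70  64 114 180 189 188 175 137]
47 [110 109 107 108 109  93  50  39  35  38  38  45  47  53  55  57  59  60  63  65  65  65  67  77 126 180 188 186 180 158]
48 [108 106 106 106 107 105  91  69  56  39  35  39  42  50  52  54  56  58  61  66  72  74  88 100 116 154 190 187 185 174]
49 [109 108 107 106 106 107 109 103  91  80  71  63  60  58  62  64  64  69  75  87  96 101 111 107 105 130 180 189 186 182]
R-B
28 [64 63 63 64 63 64 67 66 48 25 25 28 23 26 29 31 23 34 52 75 69 66 67 67 65 65 66 64 65 65]
34 [59 54 52 49 45 46 31 10 -1 13 29 27 26 28 29 28 26 32 19  0  0 -1 -6 30 67 67 66 66 64 65]
38 [ 0  1  0  0 -2  0  0  0  0  8 29 28 29 29 27 28 31 33 24  9  0 -2 -1  0 16 59 66 67 68 65]
```

Run:
```python
from h import *
T,S=pickle.load(open("held.pkl","rb"))
p=proj(S,[.476,.056,.10]);u0,v0=int(p[0])-45,int(p[1])-45
def edges(c):  # coverage-based edges
    i=np.where(c>.5)[0]; a,b=i[0],i[-1]
    return a-.5+(1-c[a-1] if 0 else -c[a-1])+ (1-c[a]) , b+.5-(1-c[b])+c[b+1]
for dx in(0,.002,.004):
    P,n=knob(.4764+dx,.0562,0,.103)
    c=1-cover(S,P,n,u0,v0,90,.4)[...,0]
    print(dx,[(v,np.round(edges(c[v]),2)) for v in(34,36,45,46)])
    q,n=shaft(.4759+dx,.055,0)
    c=1-cover(S,q[1:],4,u0,v0,90,.4)[...,0]; print("  shaft",[(v,np.round(edges(c[v]),2)) for v in(54,55,56)])
np.set_printoptions(linewidth=220)
for v in(52,53,54,55,56,57): print(v,S["img"][v0+v,u0+38:u0+56].mean(-1).astype(int))
```

```text
0 [(34, array([37.43, 54.13])), (36, array([37.6, 54.2])), (45, array([35.66, 55.2 ])), (46, array([36.11, 54.37]))]
  shaft [(54, array([43.64, 47.12])), (55, array([43.73, 47.18])), (56, array([43.79, 47.25]))]
0.002 [(34, array([38.25, 54.87])), (36, array([38.39, 55.02])), (45, array([36.46, 55.88])), (46, array([36.89, 55.13]))]
  shaft [(54, array([44.53, 47.94])), (55, array([44.61, 48.02])), (56, array([44.67, 48.08]))]
0.004 [(34, array([39.02, 55.74])), (36, array([39.15, 55.82])), (45, array([37.32, 56.7 ])), (46, array([37.76, 55.71]))]
  shaft [(54, array([45.29, 48.74])), (55, array([45.37, 48.81])), (56, array([45.44, 48.87]))]
52 [108 107 107 104 107 106  95  68  51  75 109 107 106 102  94  97 100 101]
53 [ 93  90  91 110 115 117  86  53  52  73 120 129 127 112 101  96  94  91]
54 [ 59  58  76 109 119 139 128  53  56  86 140 154 153 140 140 131 119 102]
55 [ 76  88 100 110 107 127 144  53  56  90 140 153 150 150 151 152 149 140]
56 [102 111 109 109 109 108  96  50  63  88 128 149 151 149 149 150 151 152]
57 [109 109 108 108 110 109  93  56  67  85 112 130 139 150 150 150 150 152]
```

Side-view edges put the held knob about 3 mm towards +x of the gripper axis. I'll correct for that, biased slightly to the safe (round) side of the bore, and go down with force watching.

```bash
cat > d.py <<'E'
from station import r
import numpy as np
def down(x,y,yaw,z0,z1,lim=6,step=.001,v=.02):
    for z in np.arange(z0,z1-1e-9,-step):
        r.servo_line([x,y,z],[180,0,yaw],speed=v); s=r.sense(); f=s["contact_force"]
        print(round(z,4),round(s["clock"],2),np.round(f,1),np.round(s["torque"],2),np.round(s["tcp_pos"],4))
        if f[2]>lim: return False
    return True
E
python3 - <<'E'
from d import *
r.servo_line([.4742,.0557,.283],[180,0,-2],speed=.08); r.wait(.1)
s=r.sense();print(s["contact_force"],s["torque"],s["tcp_pos"])
print(down(.4742,.0557,-2,.281,.270,lim=5))
E
```

```text
[ 0.43959611  0.48334256 -0.01125625] [-0.01448605  0.16092437  0.03845282] [0.47418994 0.05569546 0.28293245]
0.281 8.18 [ 1.   0.5 -1. ] [-0.02  0.09  0.03] [0.4742 0.0557 0.2811]
0.28 8.43 [-1.   0.4 -1.1] [ 0.02  0.1  -0.01] [0.4742 0.0557 0.28  ]
0.279 8.68 [0.2 0.3 0.3] [ 0.02  0.17 -0.03] [0.4742 0.0557 0.2789]
0.278 8.93 [ 0.4  0.4 -0.7] [0.03 0.2  0.01] [0.4742 0.0557 0.2779]
0.277 9.18 [-0.2  0.5  0.3] [0.06 0.13 0.06] [0.4742 0.0557 0.2771]
0.276 9.43 [-0.9  1.5  1.8] [ 0.23  0.15 -0.04] [0.4743 0.0558 0.2764]
0.275 9.68 [0.7 1.6 3.3] [0.34 0.13 0.  ] [0.4743 0.0558 0.2753]
0.274 9.93 [0.8 2.4 4.5] [ 0.36  0.1  -0.03] [0.4743 0.0558 0.2742]
0.273 10.18 [-0.3  2.2  4.4] [0.45 0.   0.01] [0.4743 0.0558 0.2732]
0.272 10.43 [0.3 2.4 5.3] [0.5  0.14 0.01] [0.4743 0.0558 0.2723]
False
```

Contact came at 1.5 mm into the mouth, with lateral force Fy of about +2.4 N, so the knob needs to move towards +y. That agrees with the top view, which put the shaft at y = 0.057.

Run:
```python
from d import *
r.servo_line([.4742,.0557,.277],[180,0,-2],speed=.05)
r.servo_line([.4742,.0570,.277],[180,0,-2],speed=.05)
print(down(.4742,.0570,-2,.276,.268,lim=5))
```

```text
0.276 11.18 [ 1.9 -0.2 -2. ] [-0.04 -0.23  0.  ] [0.4742 0.057  0.2756]
0.275 11.43 [ 2.1  0.5 -2.4] [ 0.04 -0.15  0.01] [0.4742 0.057  0.2748]
0.274 11.68 [ 1.9  0.2 -0.8] [ 0.12 -0.22  0.01] [0.4742 0.057  0.274 ]
0.273 11.93 [ 1.5 -0.  -0.2] [ 0.11 -0.19  0.  ] [0.4742 0.057  0.273 ]
0.272 12.18 [1.4 1.3 0.8] [ 0.14 -0.29 -0.  ] [0.4742 0.057  0.272 ]
0.271 12.43 [ 2.2  0.6 -0.2] [ 0.14 -0.29  0.06] [0.4742 0.057  0.271 ]
0.27 12.68 [2.7 1.3 0.7] [ 0.2  -0.29  0.05] [0.4742 0.057  0.27  ]
0.269 12.93 [3.1 0.9 0.6] [ 0.18 -0.37  0.03] [0.4742 0.057  0.269 ]
0.268 13.18 [3.1 1.6 1.4] [ 0.16 -0.45  0.01] [0.4742 0.057  0.268 ]
True
```

It's sliding on with almost no axial force. I'll ease the side load and go on through home into the spring.

Run:
```python
from d import *
r.servo_line([.4748,.0573,.268],[180,0,-2],speed=.02)
print(down(.4748,.0573,-2,.267,.257,lim=12))
```

```text
0.267 13.68 [ 1.1  0.4 -1.1] [-0.03  0.01  0.04] [0.4746 0.0572 0.2666]
0.266 13.93 [-0.1  0.3 -0.1] [-0.09  0.21 -0.05] [0.4747 0.0573 0.2659]
0.265 14.18 [-3.3 -0.1  2.7] [-0.1   0.56  0.  ] [0.4747 0.0573 0.2653]
0.264 14.43 [-3.6  0.3  2.6] [-0.05  0.61  0.01] [0.4747 0.0573 0.2641]
0.263 14.68 [-3.5 -0.7  5.7] [-0.06  0.68  0.03] [0.4748 0.0573 0.2631]
0.262 14.93 [-3.7 -1.   6.6] [-0.03  0.75  0.02] [0.4748 0.0573 0.2622]
0.261 15.18 [-4.1 -0.5  7.4] [-0.13  0.81  0.03] [0.4748 0.0573 0.2613]
0.26 15.43 [-4.1 -0.7  8.6] [-0.07  1.01 -0.  ] [0.4748 0.0573 0.2608]
0.259 15.68 [-7.2 -1.  13.4] [-0.12  1.42  0.  ] [0.4747 0.0573 0.2608]
False
```

Spring travel ran from about 0.2658 to a hard stop at 0.2608, which is 5 mm as expected. I'll ease the x load, tighten the grip and check by picture.

Run:
```python
from d import *
from h import *
r.servo_line([.4744,.0573,.2588],[180,0,-2],speed=.02); r.grab(35); r.wait(.5)
for _ in range(2):
    s=r.sense();print(s["clock"],np.round(s["contact_force"],1),np.round(s["torque"],2),s["tcp_pos"],s["orientation"],s["opening"]);r.wait(.3)
S=avg(r,"side",4);T=r.snapshot("top")
a=crop(S,*proj(S,[.476,.056,.08]),80,7)[2]; cv2.imwrite("pics/end.png",a)
cv2.imwrite("pics/endtop.png",T["frame"][:,:,::-1])
```

```text
16.65 [-6.  -0.8 13.5] [-0.14  1.22  0.05] [0.47451912 0.05729352 0.26074131] [-1.79997488e+02 -1.07869002e-01 -1.99872380e+00] 0.013660796879120743
16.95 [-6.2  0.  12.8] [-0.1   1.24 -0.03] [0.47450522 0.05730863 0.26074232] [-1.79993693e+02 -1.07024071e-01 -1.99767391e+00] 0.014034004931724384
```

View pics/end.png

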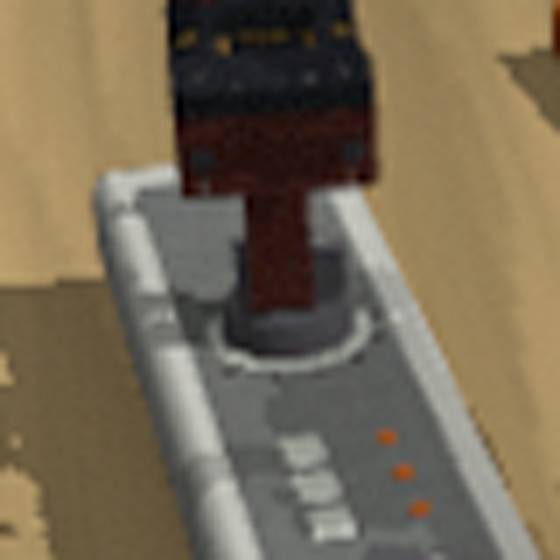

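View pics/endtop.png

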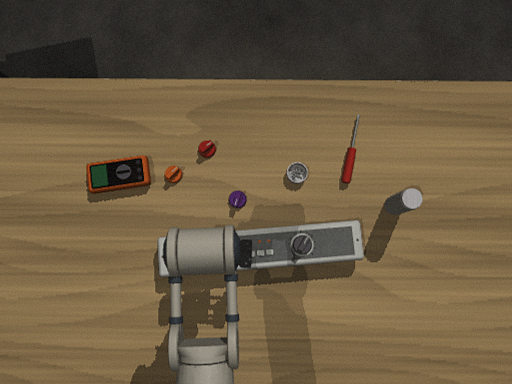

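The side view shows the knob upright and flush, centred in the white disc at about (290,330), with the fingers still on it. The top view shows the tin, meter, screwdriver and can where they were. Handing in.

Run:
```python
from station import r
r.hand_in(); s=r.sense(); print(s["clock"],s["contact_force"],s["tcp_pos"])
```

```text
the job is handed in; nothing more can be done
the job is handed in; nothing more can be done
```

The grey knob is on the timer shaft, fully home, and I handed the job in with the fingers still pressing it in. The hand-in gave no verdict. The clock stood at about 17 s of the 40 s allowed.

- **Fitting:** I gripped the knob across its bar and turned it so the pointer faces the shaft's flat, which faces about world +x. The first push caught on the rim of the bore. The sideways force showed the knob was off in y, so I moved it 1.3 mm and it slid on with almost no axial force.
- **Pressed in:** The spring started to push back at TCP z of about 0.266 m, and the hard stop came at 0.2608 m. That is the shaft's full 5 mm of travel. The push was holding at about 13 N with a 35 N grip.
- **Pictures:** The last side view shows the knob upright, close to the fascia and centred on its disc. The top view shows the tin, meter, screwdriver and can unmoved by eye; I did not measure them.

**Disagreements and limits:**
- A side load of about 6 N in x remained at the end; moving the arm 0.4 mm back barely eased it.
- The two cameras differed by about 1.5 mm on the shaft's y position, and contact agreed with the top camera.
- The initial fit of the knob's x position was about 3 mm off, which I corrected from a picture of the held knob.
- The shaft angle was only known to about ±6° from the images, but the free slide-on suggests it was close enough.

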